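Seat the lamp-bay panel of a microscope light source and hold it

ROBOT

A 6-joint arm with a two-finger parallel gripper is mounted at the origin on the work surface. World frame = base frame: x ahead of the robot, y to its left, z up, the work surface at z = 0. Lengths are in mm, angles in rad, forces in N, time in s.
With the tool pointing down it reaches from about 400 to 925 mm from the base axis. Payload 12.5 kg.
Tool frame: the origin (TCP) lies on the centre line of the jaws, within the pads' length; the fingertips stand 14 mm ahead of it and the grasp point (between the pads) lies 5 mm behind it (robot.tip_reach is the z of the fingertips in the tool frame, in mm); z points along the fingers, y is the direction in which the jaws open and shut (so a half turn about z gives the same grasp; the last joint's range is limited). The gripper opens to 95 mm and grips with 3 to 60 N. Pads are 20 mm wide; open, the fingers measure 119 mm over their backs; the gripper's body (75 mm by 180 mm) begins 59 mm behind the grasp point.
Start: joints at [-1.26, 0.491, 1.559, -0, 1.092, -0.106], TCP at [253.046, -571.5, 228.661] pointing down, gripper open.
Joint ranges: [-3.1, 3.1], [-0.84, 2.19], [0.05, 2.79], [-1.13, 4.28], [0.06, 2.93], [-2.69, 2.69]. Speed limits (rad/s): [2.22, 2.22, 2.79, 3.14, 3.14, 3.14].

INTERFACE

Orientations are given as a 3x3 rotation matrix whose columns are the frame's x, y, z axes.
In Python, from cell import robot, eyes gives the robot as it stands.
- The arm moves only by the tool apply_moves, never from a script. Its argument "targets" is a list of rows, each a list of 3 entries, a list of its own where there are three numbers: the closure, from -1 (fully open) to 1 (shut), then the shift along the world's x, y, z in units of 40 mm (1.0 is 40 mm), then the turn, a rotation vector about the world's x, y, z in rad. In form: [[gripper, [x, y, z], [rx, ry, rz]], ...]. A call has 1 to 20 rows; each row is the pose to reach, as a shift and turn from the pose commanded when the call began; what a row does not reach only later rows make up. A row lasts 1/8 s, in which the tool goes at most 62.5 mm and 10.7 degrees, less where a joint would pass 70% of its speed; a pose out of reach is approached as far as the arm can. A call with a gripper value outside its range is refused whole. The fingers move at their own pace and stop on an object; "squeeze" is the grip in N (left out, the last holds). Time passes only in rows, so rows that repeat a pose let the fingers close. It gives the time, the measured TCP pose, the force and the opening at its end, in the units of the state.
- robot.observe(): the state, without advancing time (a new reading comes with each control period).
- eyes.camera(name): name is "scene" or "top"; returns the picture (384x512x3 uint8, red, green, blue); there is no depth.
- eyes.camera_model(name): a dict with "fx", "fy", "cx", "cy" (pixels), "extrinsics" (4x4, takes a point from camera to world coordinates). Camera axes: x right, y down, z forward; pixel columns grow to the right and rows downward; lengths in mm; the calibration is good to about 2 mm. A picture is of the moment at which its call begins. camera_model takes no time and is no camera call.
- robot.job_done(): hands the job in, once; it reports no verdict.
The state is a dict: "clock": time; "qpos": joint angles; "dq": joint speeds; "tau": joint torques, N m; "position": TCP position; "tcp_rot": TCP orientation; "wrist_force": force on the tool from outside, world axes, zero at the start; "ft_torque": the same for the moment, N m; "grip_width": finger opening in mm.
Only numpy, scipy, OpenCV 4.12 (cv2) and the standard library are available. Lean on these libraries where they do the work, as an engineer would, in place of code of your own. Each camera call takes 0.05 s, during which the arm holds its last target. There are 200 camera calls.

TASK

I have just changed the lamp in this microscope light source and want to see that its inner panel seats all round before it is locked. Gently lift the hinged top cover open by its handle until it rests on its stop, then turn the quarter-turn fastener on the inner panel until its white slot lines up with the two red marks, so that its pin can drop in. Then press the panel down flush against its frame and finish while still holding it pressed there, unlocked; leave the other things on the bench where they are.

Things in the scene. Friction and masses are not known exactly. Their poses are not given: they have to be found in the camera images.
- light_source: Cream microscope light source, a box 280 x 200 mm (x, y) and 137 mm high with the cover shut, fixed to the bench. Origin: centre of its underside, at bench height. Its y axis points from its front (handle side) to its rear (hinge side), x along the hinge and the handle, z up. Under the cover is a flat dark deck 85 mm above the bench.
- cover (a joint): Opening angle of the hinged top cover (cream hood 284 x 208 mm, 52 mm deep, about 0.45 kg): 0 shut, 1.8 rad on its stop. It falls shut if let go below about 1.15 rad and rests on the stop by its own weight beyond about 1.35 rad.
- cover_handle (a point): Middle of the black bar handle on the front of the cover; the bar is round, 10 mm thick, 110 mm long along the light source's x axis, its centre 42 mm clear of the cover's front face. With the cover shut it is 115 mm above the bench and 22 mm below the cover's top. It swings with the cover about the hinge. Its axes turn with the cover and are those of the light source when shut.
- cover_hinge (a point): Middle of the cover's hinge line, which runs along the light source's x axis at the rear edge, 85 mm above the bench. With the cover shut the handle bar lies 250 mm before it (towards -y of the light source) and 30 mm above it; opening lifts the handle up and over to the rear, to 237 mm above and 86 mm behind the hinge line at the stop.
- panel (a joint): Angle of the inner panel (bare aluminium plate 160 x 140 x 3 mm along the light source's x, y) from flush: 0 flush on its black frame, 0.112 rad as its springs hold it up. It hinges at its rear edge. Pressing it flush at the front edge takes 5 to 6 N; let go, it springs up again. With the fastener out of line the pin lands on the frame and stops it at about 0.095 rad.
- panel_edge (a point): Point on the top face of the panel, 5 mm in from the middle of its front (free) edge. It is about 92 mm above the bench when flush and 15 mm higher when sprung up. Axes: x along the panel's front edge, y towards its hinge, z up out of the plate. The bare plate is free to press for 80 mm either side along x, apart from the fastener head.
- panel_hinge (a point): Middle of the panel's hinge line, along the light source's x axis, level with the panel's underside (89 mm above the bench), 131 mm behind panel_edge.
- fastener (a joint): Angle of the quarter-turn fastener in the panel, counter-clockwise positive seen from above: 0 when its white slot lines up with the two red marks (slot along the panel's x axis). It starts well off, at 0.7 to 1.5 rad, and turns from -0.35 to 1.62 rad with slight friction (0.04 N m), staying where it is left. Within about 0.2 rad of 0 its cross pin passes the slot in the frame.
- fastener_grip (a point): On the fastener's axis, 20 mm above the panel's top face and 20 mm behind panel_edge, in its black wing grip: 34 mm long, 11 mm thick, from 4 to 28 mm above the panel, on a steel disc 34 mm across and 4 mm high. The white slot runs along the wing's top. Axes turn with the fastener: x along the wing and slot, z along the turning axis, up out of the panel.
- slide_box: Bystander: pale blue slide box, 102 x 87 x 34 mm. Origin: centre of underside.
- oil_bottle: Bystander: small amber immersion-oil bottle, 34 mm across, 75 mm high. Origin: centre of underside.
- objective_can: Bystander: clear can with black lid holding an objective, 52 mm across, 63 mm high. Origin: centre of underside.
- screwdriver: Bystander: yellow-handled screwdriver lying on the bench, 170 mm long along its x. Origin: under its middle.

How it is judged (in metres and radians):
On the way, in this order (a step that is already met when the one before it is completed fails the run):
1. the cover is open and rests on its stop (value of joint cover above 1.74 rad), for 0.2 s.
2. the fastener's slot is in line with the marks (value of joint fastener between -0.25 and 0.25 rad), for 0.2 s.
At the end, for the whole second after the job is handed in: The cover rests open on its stop (beyond 1.74 rad), the fastener's slot is within 0.25 rad of the marks (unlocked), and the robot is still pressing the panel (more than 3 N) flush to its frame (within 0.018 rad, about 2 mm at its free edge) (all of step 2 and value of joint cover above 1.74 rad and value of joint panel below 0.018 rad and contact force between any of the fingers, the arm and panel above 3 N); the arm keeps its last pose, push and grip.
It fails at once if the cover is flung or slammed (faster than 4 rad/s) (velocity of joint cover above 4 rad/s or velocity of joint cover below -4 rad/s).
It fails at once if one of the other things on the bench is moved by more than 30 mm (distance of any of slide_box, oil_bottle, objective_can, screwdriver from where it was at the start of the episode above 0.03 m).
It also fails if it takes over 72 s, if anything falls off the work surface, if the arm or the gripper's body presses on something with over 40 N, if the wrist force passes 120 N, or if a joint passes its speed limit or range.

## Working session

There is one attempt and no reset: what is moved stays moved. The work goes in short steps, Python scripts to look and compute and a tool call to move; the robot and the scene stay as the last step left them, time stands still between calls to the robot, and variables do not carry over. Pictures are saved under pics/ and viewed, about 8 in all and at most 12, crops included, and the job is handed in when it is done.

Besides the shell and the picture viewer there is one more tool, called after "Emit:" by a JSON object that holds its "method" and its "body", one argument or row to a line. apply_moves: Moves the arm, as the interface text tells. Its arguments: {"type":"object","properties":{"targets":{"type":"array","items":{"type":"array"}},"squeeze":{"type":"number"}},"required":["targets"]}

```bash
mkdir -p pics; ls; python3 - <<'E'
from cell import robot, eyes
import cv2, numpy as np
np.set_printoptions(precision=4,suppress=True)
for n in("scene","top"):
    im=eyes.camera(n); cv2.imwrite(f"pics/{n}0.png",im[:,:,::-1]); m=eyes.camera_model(n)
    print(n,m["fx"],m["fy"],m["cx"],m["cy"]);print(np.array(m["extrinsics"]))
print(robot.observe())
E
```

```text
pics
scene 403.0844816414634 403.0844816414634 256.09641371334453 190.87545988782614
[[  -0.6791    0.4587   -0.5731 1042.5747]
 [   0.734     0.4373   -0.5197  448.8632]
 [   0.0122   -0.7735   -0.6337  643.0914]
 [   0.        0.        0.        1.    ]]
top 363.0464319430431 363.0464319430431 261.813039662296 188.23854961204518
[[  0.0042  -0.991    0.1335 429.5766]
 [ -1.      -0.003    0.0092   8.038 ]
 [ -0.0087  -0.1335  -0.991  998.0636]
 [  0.       0.       0.       1.    ]]
{'clock': 0.1, 'qpos': array([-1.2596,  0.4915,  1.5594, -0.    ,  1.0917, -0.1056]), 'dq': array([-0.0009, -0.0012, -0.0003, -0.001 ,  0.0006,  0.0005]), 'tau': array([  0.0026, -61.3626, -25.8605,   0.0694,   0.047 ,  -0.    ]), 'position': array([ 252.9776, -571.3204,  228.114 ]), 'tcp_rot': array([[ 0.9144,  0.4048, -0.0003],
       [ 0.4048, -0.9144,  0.0009],
       [ 0.0001, -0.001 , -1.    ]]), 'wrist_force': array([0.1273, 0.2155, 0.3048]), 'ft_torque': array([0.029 , 0.0426, 0.0019]), 'grip_width': 95.05040278366738}
```

View pics/scene0.png

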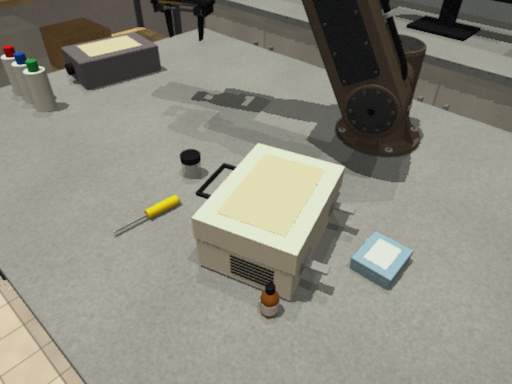

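View pics/top0.png

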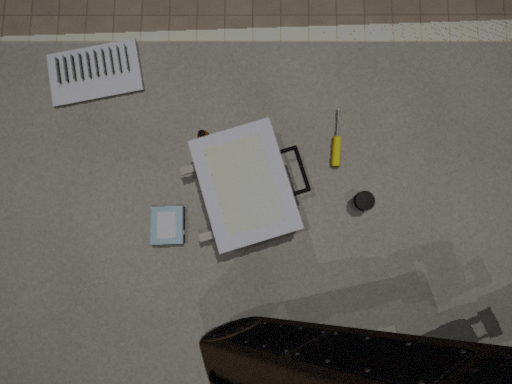

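The scene view shows the source at about (270,215), with its handle at (215,180). In the top view the cover's corners are at about (189,139), (269,119), (302,230) and (221,252). The handle bar runs from (297,147) to (309,190), so the front faces -y and slightly +x.

```bash
cat > h.py <<'E'
from cell import robot, eyes
import cv2, numpy as np
np.set_printoptions(precision=4,suppress=True)
def ray(n,u,v):
    m=eyes.camera_model(n);E=np.array(m["extrinsics"])
    return E[:3,3],E[:3,:3]@np.array([(u-m["cx"])/m["fx"],(v-m["cy"])/m["fy"],1.])
def plane(n,u,v,z):
    o,d=ray(n,u,v); return o+d*(z-o[2])/d[2]
def proj(n,P):
    m=eyes.camera_model(n);E=np.array(m["extrinsics"]);c=E[:3,:3].T@(np.array(P)-E[:3,3])
    return np.array([m["fx"]*c[0]/c[2]+m["cx"],m["fy"]*c[1]/c[2]+m["cy"]])
E
python3 - <<'E'
from h import *
im=cv2.imread("pics/top0.png"); g=im.max(axis=2)
print(im[130,260],im[180,240],im[80,60],im[300,150],im[170,303])
m=(g>165).astype(np.uint8); m[:, :180]=0; m[:110]=0;m[260:]=0;m[:,320:]=0
m=cv2.morphologyEx(m,cv2.MORPH_OPEN,np.ones((15,15)))
c=max(cv2.findContours(m,0,2)[0],key=cv2.contourArea)
b=cv2.boxPoints(cv2.minAreaRect(c)); print(b)
W=np.array([plane("top",*p,137)[:2] for p in b]);print(W,np.linalg.norm(np.diff(W,axis=0),axis=1),W.mean(0))
d=(g<50).astype(np.uint8); d[:,:285]=0;d[:,320:]=0;d[:135]=0;d[205:]=0
ys,xs=np.nonzero(d); 
c=max(cv2.findContours(d,0,2)[0],key=cv2.contourArea)
b=cv2.boxPoints(cv2.minAreaRect(c)); print(b)
W=np.array([plane("top",*p,115)[:2] for p in b]);print(W,np.linalg.norm(np.diff(W,axis=0),axis=1))
E
```

```text
[156 151 151] [145 151 150] [52 51 42] [106 112 116] [21 25 26]Traceback (most recent call last):
  File "<stdin>", line 6, in <module>
ValueError: max() iterable argument is empty
```

```bash
python3 - <<'E'
from h import *
im=cv2.imread("pics/top0.png"); g=im.max(axis=2)
m=(g>136).astype(np.uint8); m[:, :180]=0; m[:110]=0;m[260:]=0;m[:,320:]=0
m=cv2.morphologyEx(m,cv2.MORPH_OPEN,np.ones((15,15)))
c=max(cv2.findContours(m,0,2)[0],key=cv2.contourArea)
b=cv2.boxPoints(cv2.minAreaRect(c)); print(b)
W=np.array([plane("top",*p,137)[:2] for p in b]);print(W,np.linalg.norm(np.diff(W,axis=0),axis=1),W.mean(0))
d=(g<50).astype(np.uint8); d[:,:282]=0;d[:,320:]=0;d[:135]=0;d[205:]=0
c=max(cv2.findContours(d,0,2)[0],key=cv2.contourArea)
b=cv2.boxPoints(cv2.minAreaRect(c)); print(b)
W=np.array([plane("top",*p,115)[:2] for p in b]);print(W,np.linalg.norm(np.diff(W,axis=0),axis=1))
E
```

```text
[[186.0446 140.7516]
 [270.1783 116.0064]
 [303.2357 228.4013]
 [219.1019 253.1465]]
[[661.9581 201.4839]
 [724.8381  -3.7626]
 [450.4026 -81.9477]
 [392.0521 115.3148]] [214.6626 285.3555 205.7116] [557.3128  57.7721]
[[281.2075 149.2264]
 [297.4528 144.5849]
 [310.5849 190.5472]
 [294.3396 195.1887]]
[[ 646.6755  -31.6149]
 [ 658.6065  -72.1257]
 [ 543.1977 -103.2429]
 [ 531.6262  -63.3926]] [ 42.2311 119.5302  41.4964]
```

Emit:
{"method": "apply_moves", "body": {
  "targets": [
    [0.16,[8.65,12.2,-0.97],[0,0,-0.143]],
    [0.16,[8.65,12.2,-0.97],[0,0,-0.143]],
    [0.16,[8.65,12.2,-0.97],[0,0,-0.143]],
    [0.16,[8.65,12.2,-0.97],[0,0,-0.143]],
    [0.16,[8.65,12.2,-0.97],[0,0,-0.143]],
    [0.16,[8.65,12.2,-0.97],[0,0,-0.143]],
    [0.16,[8.65,12.2,-0.97],[0,0,-0.143]],
    [0.16,[8.65,12.2,-0.97],[0,0,-0.143]],
    [0.16,[8.65,12.2,-0.97],[0,0,-0.143]],
    [0.16,[8.65,12.2,-0.97],[0,0,-0.143]],
    [0.16,[8.65,12.2,-0.97],[0,0,-0.143]],
    [0.16,[8.65,12.2,-0.97],[0,0,-0.143]],
    [0.16,[8.65,12.2,-0.97],[0,0,-0.143]],
    [0.16,[8.65,12.2,-0.97],[0,0,-0.143]],
    [0.16,[8.65,12.2,-0.97],[0,0,-0.143]],
    [0.16,[8.65,12.2,-0.97],[0,0,-0.143]]
  ],
  "squeeze": 15
}}

```text
clock: 2.1
position: [599.0, -83.8, 189.9]
tcp_rot: [[0.963, 0.27, 0.0], [0.27, -0.963, -0.0], [0.0, 0.0, -1.0]]
wrist_force: [-0.1, 0.4, -0.0]
grip_width: 40.1
```

Emit:
{"method": "apply_moves", "body": {
  "targets": [
    [0.16,[0,0.01,-0.5],[0,0,0]],
    [0.16,[0,0.01,-1.0],[0,0,0]],
    [0.16,[0,0.01,-1.5],[0,0,0]],
    [0.16,[0,0.01,-2.0],[0,0,0]],
    [0.16,[0,0.01,-2.0],[0,0,0]],
    [1,[0,0.01,-2.0],[0,0,0]],
    [1,[0,0.01,-2.0],[0,0,0]],
    [1,[0,0.01,-2.0],[0,0,0]],
    [1,[0,0.01,-2.0],[0,0,0]],
    [1,[0,0.01,-2.0],[0,0,0]]
  ]
}}

```text
clock: 3.35
position: [599.1, -82.9, 110.3]
tcp_rot: [[0.963, 0.271, 0.0], [0.271, -0.963, 0.0], [0.0, 0.0, -1.0]]
wrist_force: [-1.0, 3.6, 5.7]
grip_width: 9.4
```

```bash
python3 - <<'E'
from h import *
im=eyes.camera("scene"); cv2.imwrite("pics/s1.png",cv2.resize(im[80:320,130:430,::-1],None,fx=2,fy=2))
s=robot.observe();print(s["position"],s["wrist_force"],s["grip_width"])
# arc plan: shifts in units of 40 mm from the grasp
y=np.array([-.27,.963]);r=np.hypot(250,30);a0=np.arctan2(30,-250)
for t in np.r_[np.arange(0.05,1.76,.1)]:
    a=a0-t; dy=r*np.cos(a)+250; dz=r*np.sin(a)-30
    print(round(t,2),np.round(np.r_[y*dy,dz]/40,2).tolist())
E
```

```text
[599.1209 -82.8602 110.2907] [-1.0908  3.3928  5.3691] 9.357966830464937
0.05 [-0.01, 0.04, 0.31]
0.15 [-0.05, 0.18, 0.93]
0.25 [-0.1, 0.37, 1.52]
0.35 [-0.17, 0.61, 2.1]
0.45 [-0.26, 0.91, 2.64]
0.55 [-0.35, 1.27, 3.16]
0.65 [-0.47, 1.66, 3.63]
0.75 [-0.59, 2.11, 4.06]
0.85 [-0.73, 2.59, 4.44]
0.95 [-0.87, 3.11, 4.77]
1.05 [-1.02, 3.65, 5.04]
1.15 [-1.18, 4.22, 5.26]
1.25 [-1.35, 4.81, 5.42]
1.35 [-1.52, 5.41, 5.51]
1.45 [-1.69, 6.01, 5.54]
1.55 [-1.85, 6.62, 5.51]
1.65 [-2.02, 7.21, 5.42]
1.75 [-2.19, 7.8, 5.27]
```

View pics/s1.png

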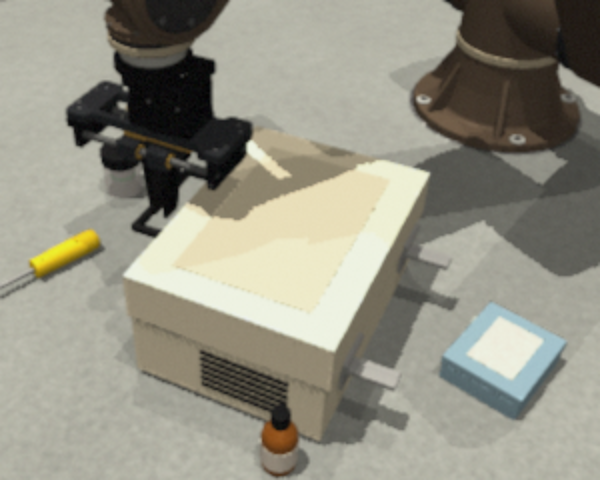

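The fingers hold the bar at about crop pixel (155,205), with an opening of 9.4 mm on a 10 mm bar. I'm lifting along the arc.

Emit:
{"method": "apply_moves", "body": {
  "targets": [
    [1,[0,0.01,0.15],[0,0,0]],
    [1,[-0.01,0.04,0.31],[0,0,0]],
    [1,[-0.03,0.1,0.62],[0,0,0]],
    [1,[-0.05,0.18,0.93],[0,0,0]],
    [1,[-0.1,0.37,1.52],[0,0,0]],
    [1,[-0.17,0.61,2.1],[0,0,0]],
    [1,[-0.26,0.91,2.64],[0,0,0]],
    [1,[-0.26,0.91,2.64],[0,0,0]]
  ]
}}

```text
clock: 4.4
position: [588.2, -46.7, 217.8]
tcp_rot: [[0.963, 0.271, 0.001], [0.271, -0.963, -0.002], [0.001, 0.002, -1.0]]
wrist_force: [-2.8, -5.8, 0.8]
grip_width: 9.3
```

Emit:
{"method": "apply_moves", "body": {
  "targets": [
    [1,[-0.04,0.17,0.26],[0,0,0]],
    [1,[-0.09,0.36,0.52],[0,0,0]],
    [1,[-0.21,0.75,0.99],[0,0,0]],
    [1,[-0.33,1.2,1.42],[0,0,0]],
    [1,[-0.47,1.68,1.8],[0,0,0]],
    [1,[-0.61,2.2,2.13],[0,0,0]],
    [1,[-0.76,2.74,2.4],[0,0,0]],
    [1,[-0.92,3.31,2.62],[0,0,0]],
    [1,[-1.09,3.9,2.78],[0,0,0]],
    [1,[-1.26,4.5,2.87],[0,0,0]],
    [1,[-1.43,5.1,2.9],[0,0,0]],
    [1,[-1.59,5.71,2.87],[0,0,0]],
    [1,[-1.68,6.0,2.83],[0,0,0]],
    [1,[-1.76,6.3,2.78],[0,0,0]],
    [1,[-1.84,6.6,2.71],[0,0,0]],
    [1,[-1.92,6.88,2.63],[0,0,0]],
    [1,[-1.92,6.88,2.63],[0,0,0]],
    [1,[-1.92,6.88,2.63],[0,0,0]]
  ]
}}

```text
clock: 6.65
position: [510.8, 228.5, 320.9]
tcp_rot: [[0.963, 0.271, -0.002], [0.271, -0.963, -0.0], [-0.002, -0.0, -1.0]]
wrist_force: [-5.6, 0.9, 1.8]
grip_width: 9.2
```

```bash
python3 - <<'E'
from h import *
im=eyes.camera("scene"); cv2.imwrite("pics/s2.png",cv2.resize(im[20:320,100:450,::-1],None,fx=2,fy=2))
E
```

```text
(no output)
```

View pics/s2.png

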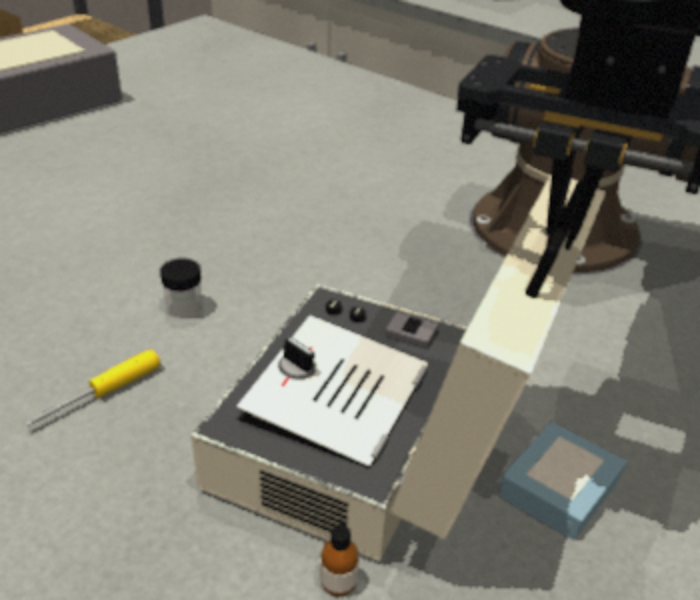

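Cover is almost at the stop, and the panel is visible at about crop (335,385) with the fastener at (297,355). I'm releasing the bar, rising, and backing off to look.

Emit:
{"method": "apply_moves", "body": {
  "targets": [
    [0.2,[0,0,0],[0,0,0]],
    [0.2,[0,0,0],[0,0,0]],
    [0.2,[0,0,0],[0,0,0]],
    [0.2,[0,0,0.5],[0,0,0]],
    [0.2,[0,0,1.2],[0,0,0]],
    [0.2,[0,0,2.0],[0,0,0]],
    [0.2,[0,-1.5,2.0],[0,0,0]],
    [0.2,[0,-3,2.0],[0,0,0]],
    [0.2,[0,-4.5,2.0],[0,0,0]],
    [0.2,[0,-6,1.5],[0,0,0]],
    [0.2,[0,-7.5,1.0],[0,0,0]],
    [0.2,[0,-9,0.5],[0,0,0]],
    [0.2,[0,-10.5,0],[0,0,0]],
    [0.2,[0,-11.5,0],[0,0,0]],
    [0.2,[0,-11.5,0],[0,0,0]]
  ]
}}

```text
clock: 8.57
position: [511.5, -234.3, 320.0]
tcp_rot: [[0.964, 0.267, -0.001], [0.267, -0.964, -0.0], [-0.001, -0.0, -1.0]]
wrist_force: [-0.1, 0.2, 0.5]
grip_width: 38.0
```

```bash
python3 - <<'E'
from h import *
im=eyes.camera("scene"); cv2.imwrite("pics/s3f.png",im[:,:,::-1])
t=eyes.camera("top"); cv2.imwrite("pics/t3f.png",t[:,:,::-1])
a=cv2.resize(im[160:290,190:340,::-1],None,fx=4,fy=4,interpolation=cv2.INTER_CUBIC)
b=cv2.resize(t[100:260,180:310,::-1],None,fx=4,fy=4,interpolation=cv2.INTER_CUBIC)
cv2.imwrite("pics/s3.png",a);cv2.imwrite("pics/t3.png",cv2.resize(b,None,fx=.9,fy=.9))
E
```

```text
(no output)
```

View pics/s3.png

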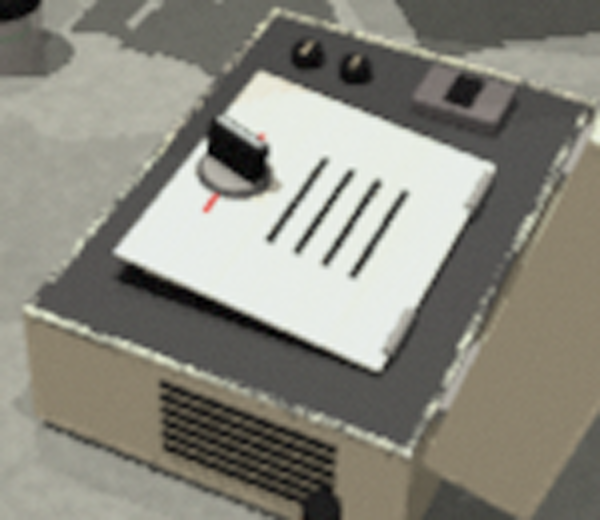

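View pics/t3.png

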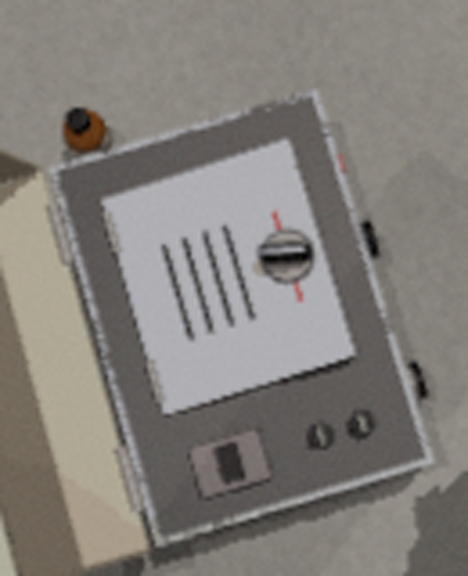

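```bash
python3 - <<'E'
from h import *
t=cv2.imread("pics/t3f.png").astype(int)
red=((t[...,2]-t[...,1]>25)).astype(np.uint8); red[:150]=0;red[190:]=0;red[:,:248]=0;red[:,268:]=0
n,l,st,c=cv2.connectedComponentsWithStats(red); print(st[1:,4],c[1:])
cc=c[1:][np.argsort(-st[1:,4])[:2]]
W=np.array([plane("top",*p,104.4) for p in cc]);print("marks",W[:,:2],"mid",W.mean(0),np.linalg.norm(W[0]-W[1]))
d=W[0]-W[1]; print("mark yaw",np.arctan(d[1]/d[0]))
s=cv2.imread("pics/s3f.png").astype(int)
r2=((s[...,2]-s[...,1]>30)).astype(np.uint8); r2[:190]=0;r2[216:]=0;r2[:,:236]=0;r2[:,262:]=0
n,l,st,c=cv2.connectedComponentsWithStats(r2); print(st[1:,4],c[1:], [plane("scene",*p,104.4)[:2] for p in c[1:]])
g=t.max(2); print(g[164:176,248:272])
# panel front edge & corners (crop px/3.6+offset)
for u,v,z in((290,140,107.6),(355,355,107.6),(103,200,92),(165,413,92)): print(plane("top",u/3.6+180,v/3.6+100,z))
for u,v,z in((120,252,107.6),(262,72,107.6)): print("sc",plane("scene",u/4+190,v/4+160,z))
for z in(107.6,):
  e=(plane("top",290/3.6+180,140/3.6+100,z)+plane("top",355/3.6+180,355/3.6+100,z))/2; print("edge mid",e)
E
```

```text
[10 10] [[256.2 160.8]
 [262.3 180.5]]
marks [[619.4088  30.7314]
 [569.4195  15.2177]] mid [594.4142  22.9746 104.4   ] 52.34122415733447
mark yaw 0.30091613101253
[ 3 11] [[254.6667 193.6667]
 [242.4545 209.9091]] [array([564.2432,  11.193 ]), array([618.1139,  28.0702])]
[[179 181 180 181 179 179 173 166 144 120 120 121 120 112 116 139 165 177
  181 179 131  87  98  99]
 [181 179 178 179 179 174 147 119 126 151 155 156 155 157 148 129 124 160
  177 180 131  96  98 103]
 [181 178 178 179 179 159 122 136 146 147 146 143 140 141 143 142 112 115
  159 180 159 115 101 102]
 [180 181 180 173 165 116 110 105 107 109 108  92  80  79  87  86 104  91
  118 168 179 127 101 103]
 [180 178 179 152  99  66  82  89  84  89 105 115 113 113 116 120  79  36
   91 163 178 133  98 103]
 [180 179 179 139 111 111 133 143 140 142 158 166 164 165 163 166 113  36
   63 150 177 152 112 100]
 [179 181 179 141 101 100 101 101 102 102  82  66  65  50  33  36  26  21
   55 138 171 170 125 104]
 [180 181 180 140  65  23  13  18  13  22  17  14  15  18  14  18   0  28
   58 138 172 182 135 102]
 [181 180 174 151  89  36  23  18  23  32  37  29  30  41  42  45  47  81
   84 145 173 181 148 110]
 [179 178 158 150 107  66  65  69  71  77  77  76  76  84  87  87 112 129
  106 161 179 180 170 124]
 [179 180 156 151 131  86  90 102 107 103 106 104 115 123 123 122 136 111
  119 168 179 178 179 133]
 [180 179 161 152 148 108  76  95 119 127 120 123 149 156 156 149 114  96
  152 175 179 179 180 138]]
[675.0712  20.0221 107.6   ]
[523.8666 -25.1917 107.6   ]
[635.3991 152.6306  92.    ]
[484.6589 105.9893  92.    ]
sc [676.8115  25.5505 107.6   ]
sc [526.6798 -21.3149 107.6   ]
edge mid [599.4689  -2.5848 107.6   ]
```

The scene crop shows the wing at about (238,150), red marks at (208,203) and (261,135), and the panel sprung up at the front. In the top crop the slot runs from (262,256) to (310,250), nearly along world y. The marks are at (277,218) and (299,292), so the fastener is about 1.36 rad off. I'm moving above it with the jaws turned +1.37.

Emit:
{"method": "apply_moves", "body": {
  "targets": [
    [0.16,[0.3,1.0,0],[0,0,0.17]],
    [0.16,[0.6,2.0,0],[0,0,0.34]],
    [0.16,[0.9,3.0,-0.5],[0,0,0.51]],
    [0.16,[1.2,4.0,-1],[0,0,0.69]],
    [0.16,[1.5,5,-1.7],[0,0,0.86]],
    [0.16,[1.8,5.8,-2.4],[0,0,1.03]],
    [0.16,[2.03,6.41,-3.0],[0,0,1.2]],
    [0.16,[2.03,6.41,-3.52],[0,0,1.36]],
    [0.16,[2.03,6.41,-3.52],[0,0,1.36]],
    [0.16,[2.03,6.41,-3.52],[0,0,1.36]],
    [0.16,[2.03,6.41,-3.52],[0,0,1.36]]
  ],
  "squeeze": 10
}}

```text
clock: 10.05
position: [593.3, 24.8, 181.0]
tcp_rot: [[-0.061, 0.998, 0.002], [0.998, 0.061, -0.0], [-0.0, 0.002, -1.0]]
wrist_force: [0.9, 0.7, 0.9]
grip_width: 40.0
```

```bash
python3 - <<'E'
from h import *
im=eyes.camera("scene"); cv2.imwrite("pics/s4.png",cv2.resize(im[110:290,180:340,::-1],None,fx=3.3,fy=3.3,interpolation=2))
print(robot.observe()["qpos"])
E
```

```text
[-0.0695  0.4975  1.6925  0.      0.9499 -0.1307]
```

View pics/s4.png

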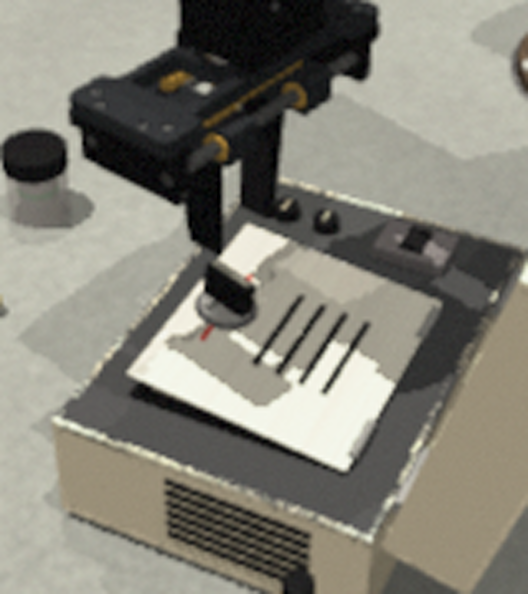

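The fingers straddle above the wing: their tips are at crop (207,240) and (260,205), and the wing is at (230,288), parallel to the pads. I'm descending and closing.

Emit:
{"method": "apply_moves", "body": {
  "targets": [
    [0.16,[0,0,-0.5],[0,0,0]],
    [0.16,[0,0,-0.9],[0,0,0]],
    [0.16,[0,0,-1.2],[0,0,0]],
    [0.16,[0,0,-1.38],[0,0,0]],
    [0.16,[0,0,-1.38],[0,0,0]],
    [0.5,[0,0,-1.38],[0,0,0]],
    [0.7,[0,0,-1.38],[0,0,0]],
    [1,[0,0,-1.38],[0,0,0]],
    [1,[0,0,-1.38],[0,0,0]],
    [1,[0,0,-1.38],[0,0,0]]
  ]
}}

```text
clock: 11.35
position: [593.6, 25.0, 124.9]
tcp_rot: [[-0.063, 0.998, 0.002], [0.998, 0.063, 0.0], [-0.0, 0.002, -1.0]]
wrist_force: [3.6, 1.1, -0.1]
grip_width: 11.2
```

Emit:
{"method": "apply_moves", "body": {
  "targets": [
    [1,[0,0,0],[0,0,-0.15]],
    [1,[0,0,0],[0,0,-0.3]],
    [1,[0,0,0],[0,0,-0.45]],
    [1,[0,0,0],[0,0,-0.6]],
    [1,[0,0,0],[0,0,-0.75]],
    [1,[0,0,0],[0,0,-0.9]],
    [1,[0,0,0],[0,0,-1.05]],
    [1,[0,0,0],[0,0,-1.2]],
    [1,[0,0,0],[0,0,-1.345]],
    [1,[0,0,0],[0,0,-1.345]],
    [1,[0,0,0],[0,0,-1.345]],
    [1,[0,0,0],[0,0,-1.345]]
  ]
}}

```text
clock: 12.85
position: [594.8, 23.7, 125.4]
tcp_rot: [[0.959, 0.285, 0.004], [0.285, -0.959, -0.002], [0.004, 0.003, -1.0]]
wrist_force: [7.6, -6.7, 1.1]
grip_width: 12.9
```

Emit:
{"method": "apply_moves", "body": {
  "targets": [
    [0.5,[0,0,0],[0,0,-0.0]],
    [0.16,[0,0,0],[0,0,0]],
    [0.16,[0,0,0],[0,0,0]],
    [0.16,[0,0,0.4],[0,0,0]],
    [0.16,[0,0,1.0],[0,0,0]],
    [0.16,[0,0,1.9],[0,0,0]],
    [1,[-0.5,-0.35,1.9],[0,0,0]],
    [1,[-0.98,-0.68,1.9],[0,0,0]],
    [1,[-0.98,-0.68,1.9],[0,0,0]],
    [1,[-0.98,-0.68,1.9],[0,0,0]]
  ]
}}

```text
clock: 14.1
position: [554.5, -2.1, 201.4]
tcp_rot: [[0.959, 0.285, 0.001], [0.285, -0.959, -0.0], [0.001, 0.0, -1.0]]
wrist_force: [0.7, 0.1, -0.1]
grip_width: 4.8
```

```bash
python3 - <<'E'
from h import *
im=eyes.camera("scene"); cv2.imwrite("pics/s5.png",cv2.resize(im[110:290,180:340,::-1],None,fx=3.3,fy=3.3,interpolation=2))
print(robot.observe()["wrist_force"])
E
```

```text
[-0.3324  0.328  -0.5574]
```

View pics/s5.png

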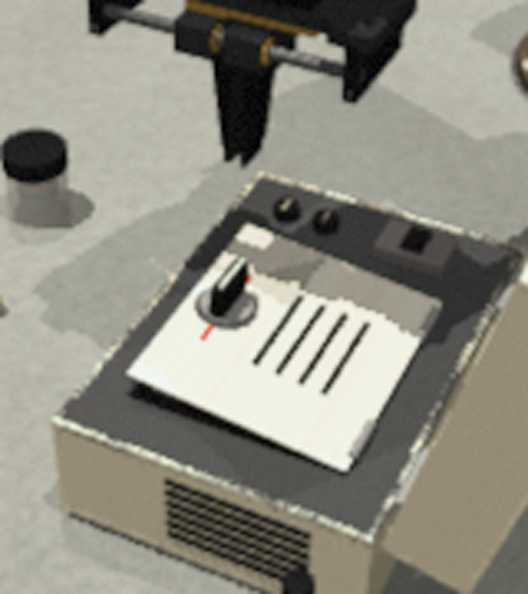

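The slot at crop (222,285)-(240,258) lies along the line of the red marks at (207,333) and (250,278), so the fastener is aligned. The closed fingers are now staged over the -x front corner of the panel. I'm descending slowly to press.

Emit:
{"method": "apply_moves", "body": {
  "targets": [
    [1,[0,0,-0.6],[0,0,0]],
    [1,[0,0,-1.2],[0,0,0]],
    [1,[0,0,-1.7],[0,0,0]],
    [1,[0,0,-1.9],[0,0,0]],
    [1,[0,0,-2.0],[0,0,0]],
    [1,[0,0,-2.1],[0,0,0]],
    [1,[0,0,-2.2],[0,0,0]],
    [1,[0,0,-2.25],[0,0,0]],
    [1,[0,0,-2.25],[0,0,0]],
    [1,[0,0,-2.25],[0,0,0]]
  ]
}}

```text
clock: 15.4
position: [554.2, -2.4, 111.0]
tcp_rot: [[0.959, 0.285, 0.001], [0.285, -0.959, -0.0], [0.001, 0.001, -1.0]]
wrist_force: [2.1, -2.4, 4.4]
grip_width: 0.3
```

Tip height now corresponds to about 0.04 rad at 4.4 N, so the pin is passing through. I'm continuing.

Emit:
{"method": "apply_moves", "body": {
  "targets": [
    [1,[0,0,-0.04],[0,0,0]],
    [1,[0,0,-0.08],[0,0,0]],
    [1,[0,0,-0.11],[0,0,0]],
    [1,[0,0,-0.14],[0,0,0]],
    [1,[0,0,-0.14],[0,0,0]],
    [1,[0,0,-0.14],[0,0,0]]
  ]
}}

```text
clock: 16.15
position: [554.2, -2.4, 105.8]
tcp_rot: [[0.959, 0.285, 0.001], [0.285, -0.959, -0.0], [0.001, 0.001, -1.0]]
wrist_force: [0.5, -3.4, 13.7]
grip_width: 0.7
```

Emit:
{"method": "apply_moves", "body": {
  "targets": [
    [1,[0,0,-0.02],[0,0,0]],
    [1,[0,0,-0.02],[0,0,0]],
    [1,[0,0,-0.02],[0,0,0]]
  ]
}}

```text
clock: 16.52
position: [554.2, -2.4, 105.5]
tcp_rot: [[0.959, 0.285, 0.002], [0.285, -0.959, -0.0], [0.001, 0.001, -1.0]]
wrist_force: [-1.1, -3.3, 19.0]
grip_width: 0.4
```

```bash
python3 - <<'E'
from h import *
im=eyes.camera("scene"); cv2.imwrite("pics/s6.png",cv2.resize(im[20:290,170:400,::-1],None,fx=2.2,fy=2.2,interpolation=2))
E
```

```text
(no output)
```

View pics/s6.png

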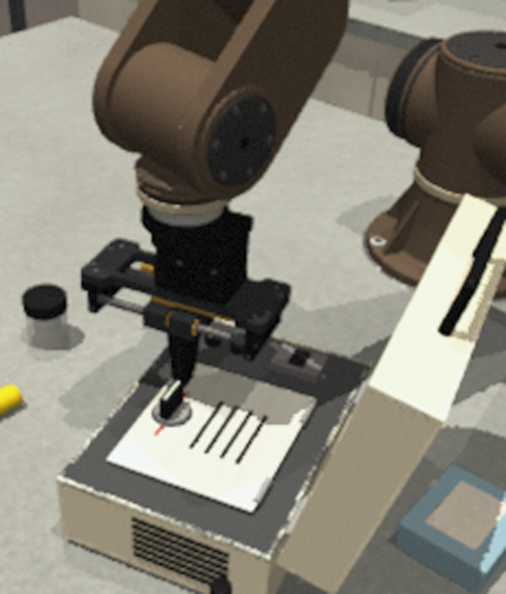

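```bash
python3 - <<'E'
from h import *
H=np.array([531.7,157.6,85]);x=np.array([.96,.28,0]);y=np.array([-.28,.96,0]);r=np.hypot(250,30);a0=np.arctan2(30,-250)
for t in(1.6,1.7,1.8):
    a=a0-t;P=H+y*r*np.cos(a)+[0,0,r*np.sin(a)]
    print(t,[((proj("scene",P+k*x)-[170,20])*2.2).round() for k in(55,-55)])
E
```

```text
1.6 [array([397., 254.]), array([439., 186.])]
1.7 [array([433., 270.]), array([470., 199.])]
1.8 [array([467., 289.]), array([501., 215.])]
```

```bash
python3 - <<'E'
from h import *
im=eyes.camera("scene")[:,:,::-1].copy()
H=np.array([531.7,157.6,85]);x=np.array([.96,.28,0]);y=np.array([-.28,.96,0]);r=np.hypot(250,30);a0=np.arctan2(30,-250)
o=np.array([340,80]);b=cv2.resize(im[80:200,340:440],None,fx=4,fy=4,interpolation=2)
for t,c in((1.7,(0,0,255)),(1.8,(0,255,0))):
    def pt(dy,dz,k):
        a=np.arctan2(dz,dy)-t;R=np.hypot(dy,dz);return H+y*R*np.cos(a)+[0,0,R*np.sin(a)]+k*x
    q=[pt(-208,30,55),pt(-250,30,55),pt(-250,30,-55),pt(-208,30,-55)]
    p=np.array([(proj("scene",P)-o)*4 for P in q]).astype(np.int32); cv2.polylines(b,[p],False,c,1)
cv2.imwrite("pics/c.png",b); print(robot.observe()["wrist_force"])
E
```

```text
[-1.4586 -3.8864 18.6241]
```

View pics/c.png

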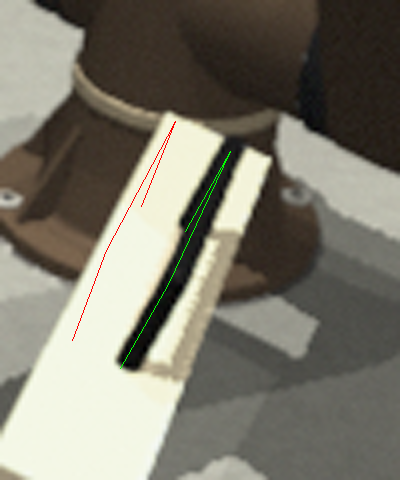

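The handle lies on the line predicted for 1.8 rad (crop (122,365) to (230,150)), well away from the 1.7 line, so the cover rests on its stop. I'm handing in.

```bash
python3 -c "
from cell import robot
robot.job_done(); s=robot.observe(); print(s['clock'],s['position'],s['wrist_force'])"
```

```text
the job is handed in; nothing more can be done
the job is handed in; nothing more can be done
```

The inner panel is pressed flush and unlocked, and I handed the job in at about 16.6 s of the 72 s, with the closed fingertips still holding it down. I lifted the cover to its stop by the handle, then turned the fastener about 1.35 rad clockwise. I pressed the panel near its front edge, about 45 mm to the -x side of the fastener.

- **Cover:** the handle in the final picture matches the position predicted for 1.8 rad, well away from the 1.7 rad line.
- **Fastener:** the picture taken after I let go shows the white slot in line with both red marks. The tool's final heading was about 0.29 rad. My estimates of the light source's heading disagreed slightly (0.26 to 0.30 rad), but that is well inside the 0.25 rad tolerance.
- **Panel:** the fingertips ended at about 91.5 mm, against a nominal 92 mm when flush. The force rose sharply at the end, from 4 to 14 to 19 N, which fits the panel sitting on its frame. The last reading was 18.6 N upwards on the tool.
- **Other things on the bench:** I kept clear of them and nothing looks moved in the pictures, but I did not measure their positions.

No check failed. The arm's state could not be read after hand-in, so the last second itself is unchecked.

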